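# Press the wippen stand into the fence corner of the turntable and hold it

## Task

Pick up the walnut wippen stand by its grip block, not by the delicate wippen, and carry it upright onto the beech top of the locked turntable. Press it home flat into the corner of the two steel fences, the block end against the short fence and the long side against the long fence, and keep it pressed firmly against both, without forcing it, so that the jack can be regulated: finish while still holding it there. Leave the tin box, pot, plumb bob and calipers where they are.

Things in the scene. Friction and masses are not known exactly. Their poses are not given: they have to be found in the camera images.
- turntable: Turntable, locked so that it does not turn: cast-iron foot, round beech top 240 mm across and 22 mm thick, its upper face 62 mm above the bench. Fixed to the bench; its place and heading differ from start to start. Origin on its axis at bench level, z up; its x and y axes lie along the two fences.
- fence_long: Long fence: ground steel bar 100 x 14 x 12 mm high, screwed to the beech top along the turntable's x. Origin at the centre of its underside (62 mm above the bench). Its working face is the one on the turntable's -y side, 7 mm from the origin.
- fence_short: Short fence: the same bar 70 mm long, along the turntable's y. Origin at the centre of its underside. Its working face is the one on the turntable's +x side, 7 mm from the origin.
- fence_corner (a point): The inner corner of the fences, on the upper face of the beech top, where both working faces meet; at (-55, +24, +62) mm in the turntable's frame, with axes parallel to the turntable's. The free side of the corner is towards +x and -y.
- stand: Wippen stand, loose on the bench left or right of the turntable, 0.2 to 0.4 kg: walnut base 110 (x) x 48 (y) x 16 mm high and, on it, a walnut grip block 28 (x) x 44 (y) mm, centred at x = -36, y = 0 and rising from 16 to 62 mm. Origin at the centre of the base's underside, z up; balance point near x = -11 mm. The block's sides stand 2 mm in from the base's long sides.
- wippen: The grand action wippen on the stand, pale hornbeam, 9.5 mm wide, fixed to the block's +x face by its flange and resting on its heel; it does not move on the stand. It fills x = -22 to +93 mm, y = -5 to +5 mm, up to 76 mm above the underside of the stand. Same origin and axes as the stand. Delicate: not to be gripped or pushed.
- block_top (a point): Centre of the top face of the grip block, 62 mm above the underside of the stand; at (-36, 0, 62) mm in the stand's frame.
- stand_corner (a point): The lower corner of the stand's base that belongs in the fence corner, at (-55, +24, 0) mm in the stand's frame. Home, the stand's axes are parallel to the turntable's: its -x end face (block end) lies on the short fence, its +y long side on the long fence.
- tin_box: Bystander: open tin box 110 x 80 x 36 mm high full of brass flanges, on the other side of the turntable from the stand. Origin at the centre of its underside.
- pewter_pot: Bystander: dull pewter pot, 72 mm across the rim, 75 mm high, beyond the turntable. Origin at the centre of its underside.
- plumb_bob: Bystander: brass plumb bob 28 mm thick, 86 mm long, lying beyond the turntable. Origin near its middle at bench level.
- calipers: Bystander: steel sliding calipers 160 mm long, 6 mm thick, lying flat beyond the turntable. Origin at the middle of the beam, at bench level.
Mind the look-alikes: they are no part of the job. What is shaped like the stand but green is not meant.

How it is judged:
By the outcome, as a careful person would: the job done as asked, in the order asked, and still so for the second after the job is handed in, while the arm keeps its last pose, push and grip.
It also fails if it takes over 45 s, if anything falls off the work surface, if the arm or the gripper's body presses on something with over 40 N, if the wrist force passes 120 N, or if a joint passes its speed limit or range.

## Robot

A 6-joint arm with a two-finger parallel gripper is mounted at the origin on the work surface. World frame = base frame: x ahead of the robot, y to its left, z up, the work surface at z = 0. Lengths are in m, angles in rad, forces in N, time in s.
With the tool pointing down it reaches from about 0.325 to 0.775 m from the base axis. Payload 5.5 kg.
Tool frame: the origin (TCP) lies midway between the tips of the shut fingers; the grasp point (between the pads) lies 19 mm behind it; z points along the fingers, x is the direction in which the jaws open and shut, and the axes are right-handed (so a half turn about z gives the same grasp; the last joint's range is limited). The gripper opens to 88 mm and grips with 3 to 60 N. Pads are 20 mm wide; open, the fingers measure 115 mm over their backs; the gripper's body (75 mm by 178 mm) begins 61 mm behind the grasp point.
Start: joints at [1.161, 0.091, 1.231, -0, 1.82, -0.057], TCP at [0.207, 0.563, 0.223] pointing down, gripper open.
Joint ranges: [-2.87, 2.87], [-0.86, 2.18], [0.17, 2.46], [-1.51, 4.65], [0.06, 2.69], [-2.65, 2.65]. Speed limits (rad/s): [2.57, 2.57, 3.01, 3.14, 3.14, 3.14].

## Interface

Orientations are given as [roll, pitch, yaw] about the fixed x, y, z axes, in that order (R = Rz(yaw) Ry(pitch) Rx(roll)).
In Python, from bench import state, capture, hand_in gives the robot as it stands.
- The arm moves only by the tool step_arm, never from a script. Its argument "series" is a list of rows, each a list of 5 numbers: the shift along the tool's x, y, z in mm, then the turn about the tool's z in rad, then the finger opening in mm, from 0 to 87.8. A call has 1 to 5 rows; each row shifts and turns the commanded pose from where the row before left it, along the tool's axes as they then stand; what a row does not reach is not made up. A row lasts 1/10 s, in which the tool goes at most 50 mm and 8.59 degrees, less where a joint would pass 70% of its speed; a pose out of reach is approached as far as the arm can. A call with a gripper value outside its range is refused whole. The fingers move at their own pace and stop on an object; the grip force is fixed at half the most. Time passes only in rows, so rows that do not move let the fingers close. It gives the time, the measured TCP pose, the force and the opening at its end, in the units of the state.
- state(): the state, without advancing time (a new reading comes with each control period).
- capture(name): name is "side" or "top" or "wrist"; returns a dict with "img" (384x512x3 uint8, blue, green, red), "K" (3x3 intrinsics, pixels), "rvec" (rotation vector, rad) and "tvec" (3), from world to camera coordinates, as OpenCV has them. Camera axes: x right, y down, z forward; pixel columns grow to the right and rows downward; lengths in m; the calibration is good to about 2 mm. The wrist camera is an equidistant fisheye: a pixel r from the principal point sees the ray r / f radians off the axis. A picture is of the moment at which its call begins. There is no depth.
- hand_in(): hands the job in, once; it reports no verdict.
The state is a dict: "t": time; "joint_pos": joint angles; "joint_vel": joint speeds; "joint_efforts": joint torques, N m; "tool_pos": TCP position; "tcp_rot": TCP orientation; "ft_force": force on the tool from outside, world axes, zero at the start; "moment": the same for the moment, N m; "width": opening from 0.0 (shut) to 1.0 (fully open).
Only numpy, scipy, OpenCV 4.12 (cv2) and the standard library are available. Lean on these libraries where they do the work, as an engineer would, in place of code of your own. Each camera call takes 0.05 s, during which the arm holds its last target. There are 200 camera calls.

## Working session

There is one attempt and no reset: what is moved stays moved. The work goes in short steps, Python scripts to look and compute and a tool call to move; the robot and the scene stay as the last step left them, time stands still between calls to the robot, and variables do not carry over. Pictures are saved under pics/ and viewed, about 8 in all and at most 12, crops included, and the job is handed in when it is done.

Besides the shell and the picture viewer there is one more tool, called after ">>>" as name(argument=value, ...), one argument or row to a line, values as JSON. step_arm: Moves the arm, as the interface text tells. Its arguments: {"type":"object","properties":{"series":{"type":"array","items":{"type":"array","items":{"type":"number"}}}},"required":["series"]}

```bash
mkdir -p pics; ls; cat > h.py <<'E'
import numpy as np, cv2
from bench import state, capture, hand_in
from scipy.spatial.transform import Rotation as Ro
def ray(c,uv):
    K=np.array(c["K"]);R=cv2.Rodrigues(np.array(c["rvec"],float))[0];t=np.array(c["tvec"],float).ravel()
    x=(uv[0]-K[0,2])/K[0,0];y=(uv[1]-K[1,2])/K[1,1]
    if c.get("fish"):
        r=np.hypot(x,y);s=np.sin(r)/max(r,1e-9);d=np.array([x*s,y*s,np.cos(r)])
    else: d=np.array([x,y,1.])
    return -R.T@t, R.T@(d/np.linalg.norm(d))
def atz(c,uv,z):
    o,d=ray(c,uv);return o+d*(z-o[2])/d[2]
def tri(*a):
    A=np.zeros((3,3));b=np.zeros(3);L=[]
    for c,uv in a:
        o,d=ray(c,uv);P=np.eye(3)-np.outer(d,d);A+=P;b+=P@o;L.append((o,d))
    p=np.linalg.solve(A,b);return p,[np.linalg.norm(np.cross(p-o,d))*1000 for o,d in L]
def proj(c,P):
    P=np.atleast_2d(np.array(P,float));R=cv2.Rodrigues(np.array(c["rvec"],float))[0];X=P@R.T+np.array(c["tvec"],float).ravel()
    K=np.array(c["K"])
    if c.get("fish"):
        r=np.hypot(X[:,0],X[:,1]);th=np.arctan2(r,X[:,2]);q=X[:,:2]*(th/np.maximum(r,1e-9))[:,None]
    else: q=X[:,:2]/X[:,2:]
    return q*[K[0,0],K[1,1]]+[K[0,2],K[1,2]]
def cap(n,tag):
    import pickle
    c=dict(capture(n));c["fish"]=n=="wrist";pickle.dump(c,open(f"pics/{tag}.pkl","wb"));cv2.imwrite(f"pics/{tag}.png",c["img"]);return c
def load(tag):
    import pickle;return pickle.load(open(f"pics/{tag}.pkl","rb"))
E
python3 - <<'E'
from h import *
s=state();print(s)
a=cap("top","top0");b=cap("side","side0");c=cap("wrist","w0")
for k in(a,b,c):print(k["K"],ray(k,(256,192)))
big=cv2.resize(a["img"],(800,600));cv2.imwrite("pics/top0b.png",big)
cv2.imwrite("pics/side0b.png",cv2.resize(b["img"],(800,600)))
E
```

```text
pics
{'t': 0.0, 'joint_pos': array([ 1.16127871e+00,  9.18469566e-02,  1.23185556e+00,  1.59563174e-05,
        1.81980110e+00, -5.66758076e-02]), 'joint_vel': array([-0.00024491,  0.00085446,  0.00082417, -0.00223833,  0.00061729,
       -0.00119985]), 'joint_efforts': array([ 1.24604259e-03, -4.46449363e+01, -4.06445861e+01,  7.00025400e-02,
        2.91887170e-02, -1.74497541e-04]), 'tool_pos': array([0.20720637, 0.56277534, 0.22153114]), 'tcp_rot': array([-3.14146896e+00,  1.90701231e-03,  1.21795856e+00]), 'ft_force': array([ 0.70362946, -0.93913891, -0.01649439]), 'moment': array([ 0.02813235,  0.01711316, -0.01358635]), 'width': 1.001912261216744}
[[468.98246754   0.         263.94790812]
 [  0.         468.98246754 193.27187551]
 [  0.           0.           1.        ]] (array([ 0.26613014, -0.09731487,  1.43415674]), array([ 0.20136891,  0.02513432, -0.97919295]))
[[366.68989749   0.         255.42169933]
 [  0.         366.68989749 188.50661279]
 [  0.           0.           1.        ]] (array([ 0.50678369, -0.87373533,  0.99233236]), array([ 0.02334704,  0.63779876, -0.76984912]))
[[297.31863964   0.         254.01595003]
 [  0.         297.31863964 191.95984922]
 [  0.           0.           1.        ]] (array([0.14267064, 0.58691773, 0.38328543]), array([ 0.24052084, -0.08204223, -0.96717051]))
```

View pics/top0b.png

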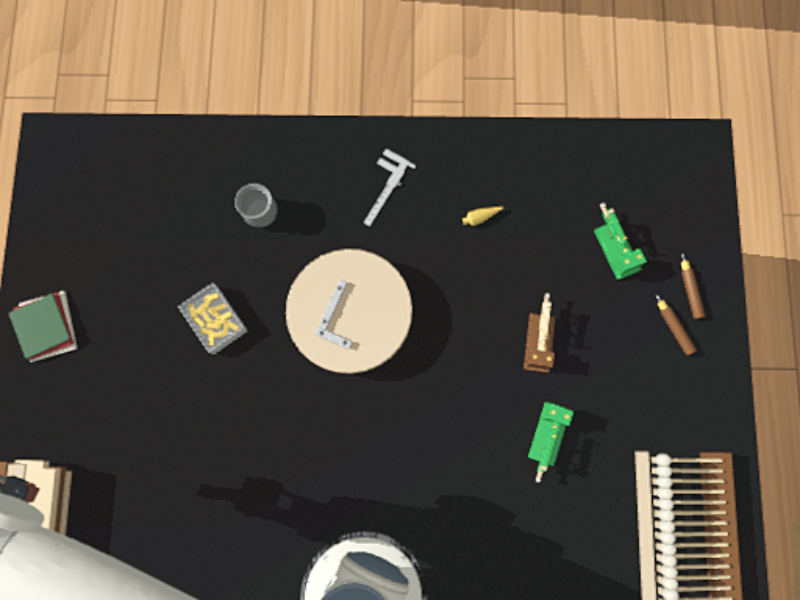

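View pics/side0b.png

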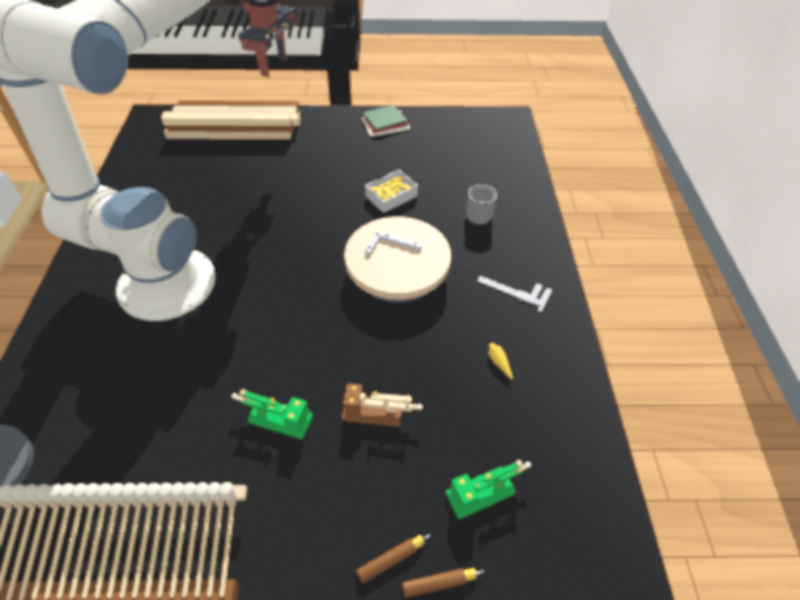

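Both views show one walnut stand (top ≈(540,335), side ≈(380,405)) between two green look-alikes (top (620,245) and (550,435)). The walnut one is the one meant. The fence corner is at about (322,332) in the top view, with the long fence running up and to the right. I'll confirm this in one enlarged mosaic.

```bash
python3 - <<'E'
from h import *
a=load("top0")["img"];b=load("side0")["img"]
def cr(i,u,v,w,h,s=None):return cv2.resize(i[v:v+h,u:u+w],(400,300),interpolation=cv2.INTER_CUBIC)
# top stand: orig (345,215); scale 5 => 80x60
m=np.vstack([np.hstack([cr(a,305,180,80,60),cr(b,205,235,80,60)]),np.hstack([cr(a,180,170,80,60),cr(b,217,135,80,60)])])
cv2.imwrite("pics/mos.png",m)
E
```

```text
(no output)
```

View pics/mos.png

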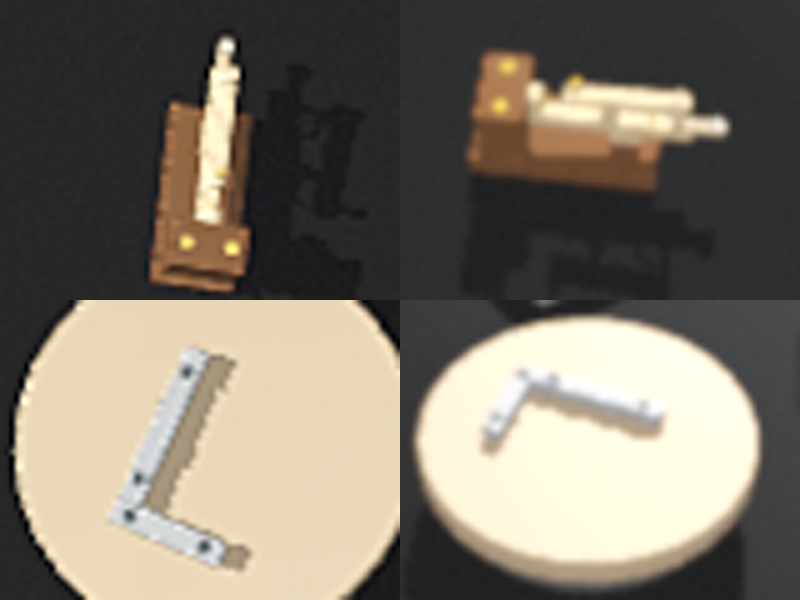

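```bash
python3 - <<'E'
from h import *
a=load("top0");b=load("side0")
for n,u,v in [("blkL",(342.4,228.4),(226.6,248.2)),("blkR",(351.4,229.6),(225,256)),("lf_far",(217.4,184.2),(266,156)),("lf_near",(207.6,205.8),(247.6,150.6)),("sf1",(205.8,213.2),(241.8,149.8)),("sf2",(220.8,219.4),(236.4,158.6)),("wipTip",(305+227/5,180+45/5),(205+320/5,235+125/5))]:
    p,e=tri((a,u),(b,v));print(n,p.round(4),np.round(e,1))
# turntable disc, top camera: mask beech
for n,c,roi in(("top",a,(175,150,95,100)),("side",b,(210,130,90,70))):
    x,y,w,h=roi;im=c["img"][y:y+h,x:x+w];hsv=cv2.cvtColor(im,cv2.COLOR_BGR2HSV)
    m=(im.min(2)>110).astype(np.uint8)
    cs,_=cv2.findContours(m,cv2.RETR_EXTERNAL,cv2.CHAIN_APPROX_NONE);k=max(cs,key=cv2.contourArea)
    P=k[:,0]+[x,y];
    if n=="side": # upper half of rim only
        P=P[P[:,1]<P[:,1].mean()]
    W=np.array([atz(c,p,.062) for p in P])[:,:2]
    A=np.c_[2*W,np.ones(len(W))];s=np.linalg.lstsq(A,(W**2).sum(1),rcond=None)[0];print(n,"centre",s[:2].round(4),"r",np.sqrt(s[2]+s[0]**2+s[1]**2).round(4))
E
```

```text
blkL [ 0.4439 -0.317   0.0632] [2.1 2.1]
blkR [ 0.4404 -0.3431  0.0641] [2. 2.]
lf_far [0.5708 0.0533 0.0727] [2.2 2.2]
lf_near [0.5053 0.0801 0.0732] [2.4 2.4]
sf1 [0.4839 0.0849 0.0724] [3. 3.]
sf2 [0.4656 0.0401 0.0728] [2.6 2.6]
wipTip [ 0.5667 -0.3466  0.0455] [2.5 2.5]
top centre [0.5289 0.0369] r 0.1188
side centre [0.5309 0.0391] r 0.1202
```

The heights check out: block top 63–64 mm, fence tops 73 mm, disc radius 119–120 mm. The stand is at about (0.442, -0.330) with yaw -7.6°, and the turntable is at (0.530, 0.038) with heading -22.3°. I'll move above the stand now.

>>> step_arm(
  series=[
    [-28,39,0,0,87],
    [-29,39,0,0,87],
    [-28,39,0,0,87],
    [-29,39,0,0,87],
    [-28,39,0,0,87],
  ],
)

```text
t: 0.65
tool_pos: [0.3418, 0.3607, 0.2224]
tcp_rot: [3.142, 0.0, 1.218]
ft_force: [1.2, -0.0, 0.6]
width: 0.99
```

>>> step_arm(
  series=[
    [-29,39,0,0,87],
    [-28,39,0,0,87],
    [-29,39,0,0,87],
    [-28,39,0,0,87],
    [-29,39,0,0,87],
  ],
)

```text
t: 1.15
tool_pos: [0.4755, 0.159, 0.2224]
tcp_rot: [-3.142, -0.0, 1.218]
ft_force: [0.5, 1.2, 0.4]
width: 0.993
```

>>> step_arm(
  series=[
    [-29,39,0,0,87],
    [-44,10,0,0,87],
    [-44,10,0,0,87],
    [-44,10,0,0,87],
    [-44,10,0,0,87],
  ],
)

```text
t: 1.65
tool_pos: [0.4775, -0.0605, 0.2224]
tcp_rot: [-3.141, 0.0, 1.218]
ft_force: [0.2, 0.0, -0.2]
width: 0.989
```

>>> step_arm(
  series=[
    [-44,10,0,0,87],
    [-44,10,0,0,87],
    [-44,10,0,0,87],
    [-44,10,0,0,87],
    [-44,10,0,0,87],
  ],
)

```text
t: 2.15
tool_pos: [0.4483, -0.2843, 0.2224]
tcp_rot: [-3.141, -0.0, 1.218]
ft_force: [0.6, 0.0, -0.7]
width: 0.989
```

>>> step_arm(
  series=[
    [0,0,0,-0.11,87],
    [0,0,0,-0.11,87],
    [0,0,0,0,87],
  ],
)

```text
t: 2.45
tool_pos: [0.4487, -0.2829, 0.2221]
tcp_rot: [-3.141, -0.0, 1.438]
ft_force: [0.2, -0.4, 0.2]
width: 0.986
```

```bash
python3 - <<'E'
from h import *
c=cap("wrist","w1");print(state()["tool_pos"])
print(ray(c,(254,192)))
print(proj(c,[[.4422,-.330,.062],[.4439,-.317,.063],[.4404,-.3431,.064],[.567,-.347,.0455]]).round(1))
cv2.imwrite("pics/w1b.png",cv2.resize(c["img"],(800,600),interpolation=cv2.INTER_CUBIC))
E
```

```text
[ 0.44887705 -0.28263252  0.22226302]
(array([ 0.38053935, -0.27393535,  0.38383693]), array([ 0.25161074, -0.03210111, -0.967296  ]))
[[211.  178.3]
 [222.6 178.4]
 [199.  178.7]
 [217.  270.5]]
```

View pics/w1b.png

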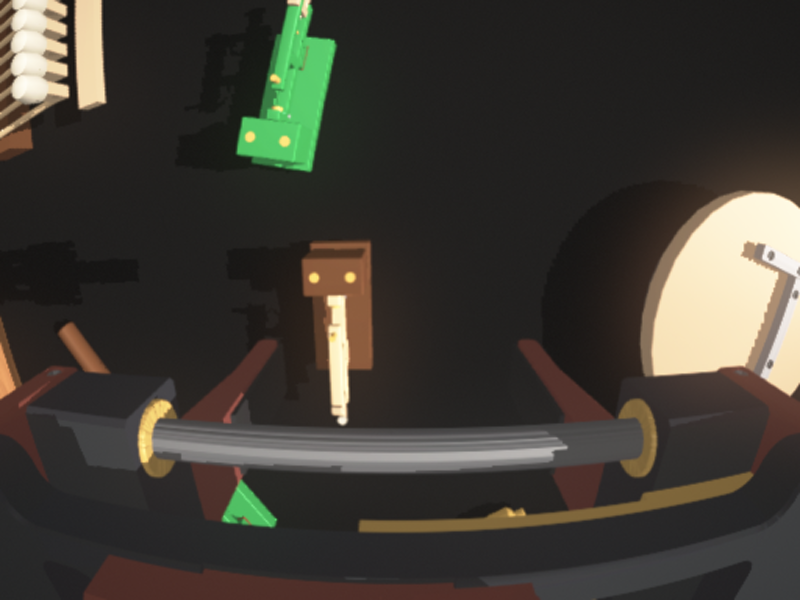

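The wrist view puts the block screws at (314,278) and (350,277), about 2 mm from the prediction, and the yaw matches to under 1°. The surroundings are clear, so I'll descend.

>>> step_arm(
  series=[
    [-47,0,0,0,87],
    [0,0,45,0,87],
    [0,0,45,0,87],
    [0,0,40,0,87],
    [0,0,30,0,87],
  ],
)

```text
t: 3.0
tool_pos: [0.442, -0.3279, 0.0594]
tcp_rot: [-3.139, -0.002, 1.435]
ft_force: [-0.6, -0.3, 0.0]
width: 0.991
```

>>> step_arm(
  series=[
    [0,0,20,0,87],
    [0,0,19,0,87],
    [0,0,0,0,87],
  ],
)

```text
t: 3.3
tool_pos: [0.4413, -0.3273, 0.0202]
tcp_rot: [-3.137, -0.003, 1.436]
ft_force: [-0.5, 0.3, 0.4]
width: 0.991
```

```bash
python3 - <<'E'
from h import *
c=cap("wrist","w2");s=state();print(s["tool_pos"],s["ft_force"],s["tcp_rot"])
i=c["img"][120:384,100:420];cv2.imwrite("pics/w2b.png",cv2.resize(i,(720,594),interpolation=cv2.INTER_CUBIC))
E
```

```text
[ 0.44214725 -0.32805938  0.02231583] [ 0.00628625 -0.20990239  0.22135777] [-3.13894002e+00 -1.65607872e-03  1.43664039e+00]
```

View pics/w2b.png

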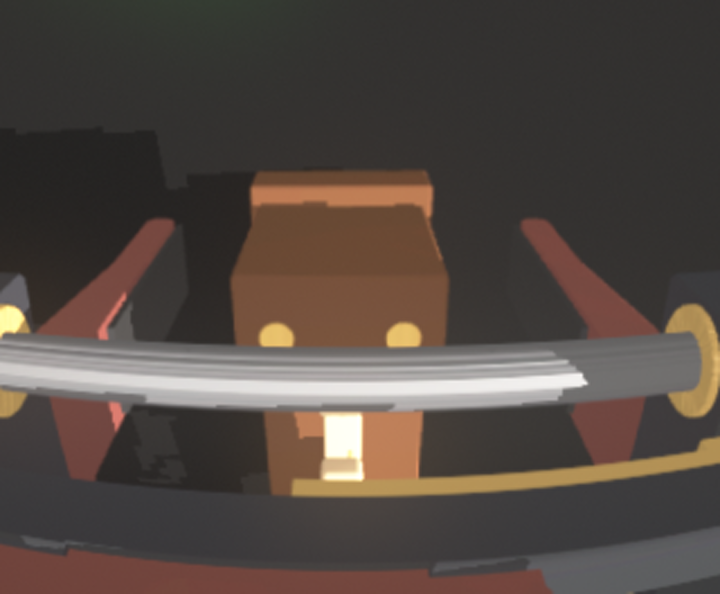

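```bash
python3 - <<'E'
from h import *
c=load("w2");
for u in[(233,275),(447,275),(275,335),(404,335)]:print(atz(c,(u[0]/2.25+100,u[1]/2.25+120),.062).round(4))
E
```

```text
[ 0.4244 -0.3477  0.062 ]
[ 0.4301 -0.3057  0.062 ]
[ 0.4388 -0.3417  0.062 ]
[ 0.4423 -0.3156  0.062 ]
```

>>> step_arm(
  series=[
    [0,0,0,0,60],
    [0,0,0,0,50],
    [0,0,0,0,50],
  ],
)

```text
t: 3.65
tool_pos: [0.4434, -0.3296, 0.0251]
tcp_rot: [3.14, 0.001, 1.438]
ft_force: [-0.2, 0.0, -0.6]
width: 0.759
```

>>> step_arm(
  series=[
    [0,0,0,0,47],
    [0,0,0,0,38],
    [0,0,0,0,38],
    [0,0,0,0,38],
    [0,0,0,0,38],
  ],
)

```text
t: 4.15
tool_pos: [0.4429, -0.3292, 0.0239]
tcp_rot: [3.141, 0.0, 1.438]
ft_force: [-0.6, 1.2, 1.8]
width: 0.5
```

>>> step_arm(
  series=[
    [0,0,0,0,30],
    [0,0,0,0,30],
    [0,0,0,0,30],
    [0,0,0,0,30],
  ],
)

```text
t: 4.55
tool_pos: [0.4429, -0.3292, 0.0239]
tcp_rot: [3.141, 0.0, 1.438]
ft_force: [-0.2, 0.7, 3.2]
width: 0.5
```

Gripped at 44 mm, the block's width. Now lifting.

>>> step_arm(
  series=[
    [0,0,-8,0,20],
    [0,0,-15,0,20],
    [0,0,-25,0,20],
    [0,0,-35,0,20],
    [0,0,-40,0,20],
  ],
)

```text
t: 5.05
tool_pos: [0.4421, -0.3286, 0.1474]
tcp_rot: [-3.14, -0.001, 1.438]
ft_force: [1.3, -0.8, -2.7]
width: 0.498
```

>>> step_arm(
  series=[
    [0,0,-15,0,20],
    [0,0,0,0,20],
    [0,0,0,0,20],
  ],
)

```text
t: 5.35
tool_pos: [0.4425, -0.3289, 0.1601]
tcp_rot: [-3.14, -0.001, 1.438]
ft_force: [0.6, 0.4, -3.3]
width: 0.502
```

```bash
python3 - <<'E'
from h import *
c=cap("wrist","w3");d=cap("side","side3");s=state();print(s["tool_pos"],s["ft_force"],s["moment"],s["tcp_rot"],s["width"])
p=proj(d,s["tool_pos"])[0].astype(int);print(p)
i=c["img"][150:330,160:340];j=d["img"][max(p[1]-50,0):p[1]+50,p[0]-40:p[0]+60]
cv2.imwrite("pics/m3.png",np.hstack([cv2.resize(i,(400,400),interpolation=3),cv2.resize(j,(400,400),interpolation=3)]))
E
```

```text
[ 0.44197908 -0.32844114  0.15868624] [-0.48843386 -0.2328274  -3.14326738] [-0.00657165  0.05457398 -0.02942807] [-3.13775503e+00 -2.39274268e-03  1.43798703e+00] 0.498366199663365
[223 233]
```

View pics/m3.png

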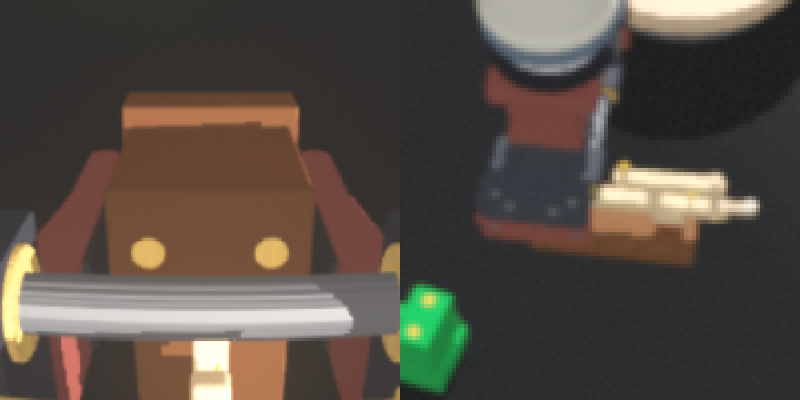

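Weight is 3.2 N, the stand hangs level in the jaws, and the wippen is untouched. I'll carry it above the turntable, clear of both fences, and turn it to the turntable's heading.

>>> step_arm(
  series=[
    [15,1,0,0,20],
    [30,2,0,0,20],
    [40,2,0,0,20],
    [40,2,0,0,20],
    [40,2,0,0,20],
  ],
)

```text
t: 5.95
tool_pos: [0.4731, -0.1642, 0.1603]
tcp_rot: [-3.14, -0.001, 1.438]
ft_force: [0.6, -0.0, -3.1]
width: 0.498
```

>>> step_arm(
  series=[
    [40,2,0,0,20],
    [40,2,0,0,20],
    [40,2,0,0,20],
    [40,2,0,0,20],
    [25,1,0,0,20],
  ],
)

```text
t: 6.45
tool_pos: [0.5062, 0.0191, 0.1603]
tcp_rot: [-3.139, -0.001, 1.44]
ft_force: [1.1, 0.2, -2.8]
width: 0.5
```

>>> step_arm(
  series=[
    [10,1,0,0.05,20],
    [0,0,0,0.1,20],
    [0,0,0,0.105,20],
    [0,0,0,0,20],
    [0,0,0,0,20],
  ],
)

```text
t: 6.95
tool_pos: [0.5087, 0.0258, 0.1608]
tcp_rot: [-3.14, 0.0, 1.186]
ft_force: [-0.6, 0.3, -2.1]
width: 0.502
```

```bash
python3 - <<'E'
from h import *
c=load("w3");
q=[atz(c,(u,v),.160+.038) for u,v in((207.3,235.5),(301.3,234.2))];print(np.round(q,4))
c=cap("wrist","w4");s=state();print(s["tool_pos"],s["ft_force"],s["moment"],s["tcp_rot"],s["width"])
cv2.imwrite("pics/w4b.png",cv2.resize(c["img"],(800,600),interpolation=3))
E
```

```text
[[ 0.424  -0.3478  0.198 ]
 [ 0.4291 -0.3053  0.198 ]]
[0.50886653 0.02557717 0.16097812] [-0.13070365  0.59675405 -3.31186669] [ 0.03429908  0.082745   -0.03127252] [-3.14051036e+00  2.08240038e-04  1.18569760e+00] 0.5014720433498703
```

View pics/w4b.png

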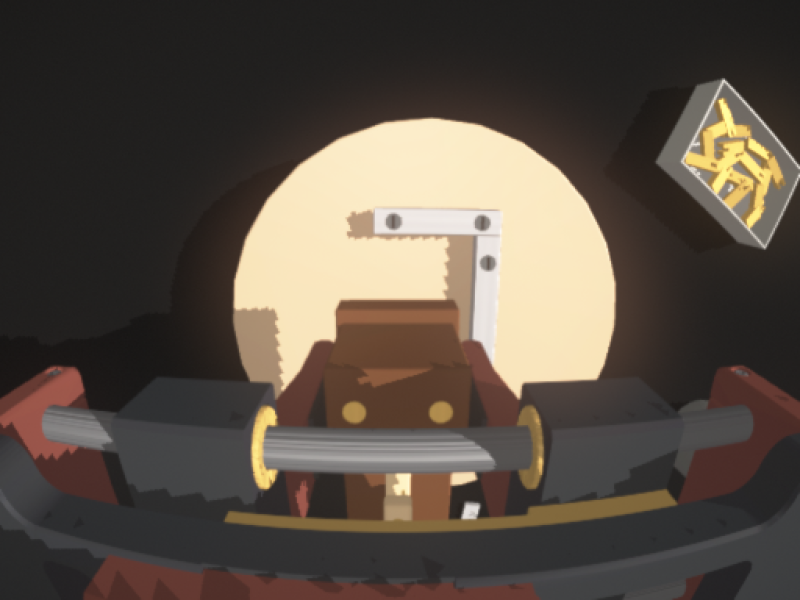

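```bash
python3 - <<'E'
from h import *
c=load("w4");f=lambda u,v,z:atz(c,(u/1.5625,v/1.5625),z)[:2]
ang=lambda d:np.degrees(np.arctan2(d[1],d[0])).round(2)
tc=np.array([.5088,.0258]); yaw=1.1855-np.pi/2
s1,s2,k=f(375,234,.074),f(450,235.5,.074),f(474,236,.074)
l2=f(471,350,.074);b1,b2=f(337,300,.137),f(458,302,.137);t1,t2=f(325,366,.199),f(468,366,.199)
print("short",ang(k-s1),"long",ang(l2-k),"base end",ang(b2-b1),np.linalg.norm(b2-b1),"block",ang(t2-t1),np.linalg.norm(t2-t1),"tool",np.degrees(1.1855))
a=np.radians(-22.25);R=np.array([[np.cos(a),-np.sin(a)],[np.sin(a),np.cos(a)]])
print("corner w",k,"stand corner w",b2,"gap in tt axes mm",(R.T@(k-b2)*1000).round(1))
tm=(t1+t2)/2
print("via block: standcorner",(tm+R@[-.005,.024]),"tcp in tt rel block back",(R.T@(tc-tm)*1000).round(1))
print("tcp rel base end mid",(R.T@(tc-(b1+b2)/2)*1000).round(1))
# screws check: tt frame
for u in((393,221),(482,223),(488,263)):print("screw",f(*u,.074).round(4))
E
```

```text
short 67.07 long -21.27 base end 66.93 0.05026380763710521 block 67.9 0.04144377836241178 tool 67.92414661275909
corner w [0.48783647 0.07967477] stand corner w [0.50041799 0.05681907] gap in tt axes mm [-20.3  16.4]
via block: standcorner [0.49777794 0.05620419] tcp in tt rel block back [16.7  0. ]
tcp rel base end mid [19.9 -0.4]
screw [0.4641 0.042 ]
screw [0.4828 0.0863]
screw [0.5047 0.0818]
```

>>> step_arm(
  series=[
    [0,0,15,0,20],
    [0,0,25,0,20],
    [0,0,20,0,20],
    [0,0,10,0,20],
    [0,0,0,0,20],
  ],
)

```text
t: 7.5
tool_pos: [0.5079, 0.0251, 0.089]
tcp_rot: [-3.138, 0.002, 1.183]
ft_force: [-1.0, -0.1, -2.5]
width: 0.502
```

>>> step_arm(
  series=[
    [0,0,1,0,20],
    [0,0,1,0,20],
    [0,0,0,0,20],
  ],
)

```text
t: 7.8
tool_pos: [0.5099, 0.0252, 0.0906]
tcp_rot: [3.14, -0.001, 1.183]
ft_force: [-0.6, 0.4, -2.0]
width: 0.501
```

>>> step_arm(
  series=[
    [0,0,1,0,20],
    [0,0,1,0,20],
    [0,0,0,0,20],
  ],
)

```text
t: 8.1
tool_pos: [0.5093, 0.0252, 0.0876]
tcp_rot: [-3.142, 0.0, 1.183]
ft_force: [-0.1, 0.2, -3.6]
width: 0.498
```

>>> step_arm(
  series=[
    [0,0,0.5,0,20],
    [0,0,0,0,20],
    [0,0,0.5,0,20],
    [0,0,0,0,20],
    [0,0,0,0,20],
  ],
)

```text
t: 8.6
tool_pos: [0.5093, 0.0252, 0.0866]
tcp_rot: [-3.142, 0.0, 1.183]
ft_force: [0.3, 0.2, -2.4]
width: 0.5
```

>>> step_arm(
  series=[
    [0,0,0.5,0,20],
    [0,0,0,0,20],
    [0,0,0,0,20],
  ],
)

```text
t: 8.9
tool_pos: [0.5093, 0.0252, 0.0861]
tcp_rot: [-3.142, 0.0, 1.183]
ft_force: [-0.0, -0.2, -2.8]
width: 0.5
```

>>> step_arm(
  series=[
    [0,0,0.5,0,20],
    [0,0,0,0,20],
    [0,0,0,0,20],
  ],
)

```text
t: 9.2
tool_pos: [0.5094, 0.0252, 0.0858]
tcp_rot: [3.141, -0.0, 1.183]
ft_force: [-0.4, -0.3, -1.0]
width: 0.498
```

Touch-down is at TCP 85.8 mm, where 85.9 was predicted. I'll slide toward the short fence (−tool y), then the long fence (+tool x), watching the force.

>>> step_arm(
  series=[
    [0,0,0.5,0,20],
    [0,-4,0,0,20],
    [0,-5,0,0,20],
    [0,-5,0,0,20],
    [0,0,0,0,20],
  ],
)

```text
t: 9.7
tool_pos: [0.496, 0.0308, 0.0858]
tcp_rot: [3.141, -0.0, 1.183]
ft_force: [-1.2, 0.9, 5.0]
width: 0.503
```

>>> step_arm(
  series=[
    [4,0,0,0,20],
    [4,0,0,0,20],
    [4,0,0,0,20],
    [0,0,0,0,20],
    [0,0,0,0,20],
  ],
)

```text
t: 10.2
tool_pos: [0.501, 0.0415, 0.0858]
tcp_rot: [3.141, 0.0, 1.183]
ft_force: [-0.5, -0.8, 5.7]
width: 0.498
```

>>> step_arm(
  series=[
    [0,-1,0,0,20],
    [0,-1,0,0,20],
    [0,0,0,0,20],
  ],
)

```text
t: 10.5
tool_pos: [0.4996, 0.0424, 0.0858]
tcp_rot: [3.14, -0.001, 1.183]
ft_force: [2.9, -0.8, 5.7]
width: 0.499
```

>>> step_arm(
  series=[
    [0,-1,0,0,20],
    [0,0,0,0,20],
    [0,0,0,0,20],
  ],
)

```text
t: 10.8
tool_pos: [0.4987, 0.0428, 0.0858]
tcp_rot: [3.14, -0.001, 1.183]
ft_force: [1.8, -0.5, 5.8]
width: 0.497
```

>>> step_arm(
  series=[
    [0,-1,0,0,20],
    [0,0,0,0,20],
    [0,0,0,0,20],
  ],
)

```text
t: 11.1
tool_pos: [0.4977, 0.0432, 0.0858]
tcp_rot: [3.14, -0.001, 1.183]
ft_force: [3.6, -0.5, 5.6]
width: 0.5
```

>>> step_arm(
  series=[
    [0,-1,0,0,20],
    [0,0,0,0,20],
    [0,0,0,0,20],
  ],
)

```text
t: 11.4
tool_pos: [0.4968, 0.0436, 0.0858]
tcp_rot: [3.14, -0.001, 1.183]
ft_force: [3.0, -1.0, 6.2]
width: 0.496
```

>>> step_arm(
  series=[
    [0,-1,0,0,20],
    [0,0,0,0,20],
    [0,0,0,0,20],
  ],
)

```text
t: 11.7
tool_pos: [0.4959, 0.044, 0.0859]
tcp_rot: [3.14, -0.001, 1.183]
ft_force: [3.1, -0.9, 5.7]
width: 0.502
```

>>> step_arm(
  series=[
    [0,-1,0,0,20],
    [0,0,0,0,20],
    [0,0,0,0,20],
  ],
)

```text
t: 12.0
tool_pos: [0.4951, 0.0442, 0.0858]
tcp_rot: [3.139, -0.001, 1.183]
ft_force: [4.6, -1.9, 5.7]
width: 0.503
```

>>> step_arm(
  series=[
    [0,-0.5,0,0,20],
    [0,0,0,0,20],
    [0,0,0,0,20],
  ],
)

```text
t: 12.3
tool_pos: [0.4951, 0.0443, 0.0859]
tcp_rot: [3.138, -0.001, 1.183]
ft_force: [6.5, -1.9, 4.5]
width: 0.503
```

Short fence contacted at about −21 mm, as predicted. Now the long fence.

>>> step_arm(
  series=[
    [1,0,0,0,20],
    [1,0,0,0,20],
    [0,0,0,0,20],
  ],
)

```text
t: 12.6
tool_pos: [0.4952, 0.0446, 0.0859]
tcp_rot: [3.139, 0.003, 1.182]
ft_force: [1.8, -7.8, 7.1]
width: 0.498
```

>>> step_arm(
  series=[
    [1,0,0,0,20],
    [0,0,0,0,20],
    [0,0,0,0,20],
  ],
)

```text
t: 12.9
tool_pos: [0.4955, 0.0453, 0.0859]
tcp_rot: [3.139, 0.003, 1.182]
ft_force: [2.5, -8.1, 6.3]
width: 0.499
```

>>> step_arm(
  series=[
    [1,0,0,0,20],
    [0,0,0,0,20],
    [0,0,0,0,20],
  ],
)

```text
t: 13.2
tool_pos: [0.4959, 0.0462, 0.0859]
tcp_rot: [3.139, 0.003, 1.182]
ft_force: [2.8, -6.3, 7.0]
width: 0.502
```

>>> step_arm(
  series=[
    [0.5,0,0,0,20],
    [0,0,0,0,20],
    [0,0,0,0,20],
  ],
)

```text
t: 13.5
tool_pos: [0.4961, 0.0466, 0.0859]
tcp_rot: [3.139, 0.003, 1.182]
ft_force: [1.5, -8.7, 6.9]
width: 0.497
```

>>> step_arm(
  series=[
    [1,0,0,0,20],
    [0,0,0,0,20],
    [0,0,0,0,20],
  ],
)

```text
t: 13.8
tool_pos: [0.4964, 0.0475, 0.0859]
tcp_rot: [3.139, 0.003, 1.182]
ft_force: [2.6, -7.9, 6.6]
width: 0.5
```

>>> step_arm(
  series=[
    [1,0,0,0,20],
    [0,0,0,0,20],
    [0,0,0,0,20],
  ],
)

```text
t: 14.1
tool_pos: [0.4968, 0.0485, 0.0859]
tcp_rot: [3.139, 0.003, 1.182]
ft_force: [1.4, -7.4, 6.2]
width: 0.498
```

>>> step_arm(
  series=[
    [0.7,0,0,0,20],
    [0,0,0,0,20],
    [0,0,0,0,20],
  ],
)

```text
t: 14.4
tool_pos: [0.4971, 0.0491, 0.0859]
tcp_rot: [3.139, 0.003, 1.182]
ft_force: [2.0, -7.6, 7.0]
width: 0.5
```

>>> step_arm(
  series=[
    [0.8,0,0,0,20],
    [0,0,0,0,20],
    [0,0,0,0,20],
  ],
)

```text
t: 14.7
tool_pos: [0.4974, 0.0498, 0.0859]
tcp_rot: [3.139, 0.003, 1.182]
ft_force: [1.5, -8.4, 6.1]
width: 0.5
```

>>> step_arm(
  series=[
    [0.8,0,0,0,20],
    [0,0,0,0,20],
    [0,0,0,0,20],
  ],
)

```text
t: 15.0
tool_pos: [0.4975, 0.0502, 0.0859]
tcp_rot: [3.139, 0.004, 1.181]
ft_force: [0.8, -8.6, 6.6]
width: 0.502
```

>>> step_arm(
  series=[
    [0.6,0,0,0,20],
    [0,0,0,0,20],
    [0,0,0,0,20],
  ],
)

```text
t: 15.3
tool_pos: [0.4975, 0.0503, 0.0859]
tcp_rot: [3.139, 0.005, 1.181]
ft_force: [-0.1, -10.4, 8.1]
width: 0.499
```

The TCP has stopped at y ≈ 0.0503, so both fences are in contact. I'll firm the press moderately in x, z and y.

>>> step_arm(
  series=[
    [0,-0.7,0,0,20],
    [0,-0.7,0.3,0,20],
    [0,0,0,0,20],
    [0,0,0,0,20],
  ],
)

```text
t: 15.7
tool_pos: [0.4975, 0.0504, 0.086]
tcp_rot: [3.136, 0.004, 1.18]
ft_force: [4.6, -12.3, 6.7]
width: 0.496
```

>>> step_arm(
  series=[
    [0.6,0,0.2,0,20],
    [0,0,0,0,20],
    [0,0,0,0,20],
  ],
)

```text
t: 16.0
tool_pos: [0.4975, 0.0504, 0.086]
tcp_rot: [3.136, 0.006, 1.18]
ft_force: [2.8, -14.5, 8.0]
width: 0.502
```

```bash
python3 - <<'E'
from h import *
c=cap("wrist","w5");d=cap("top","top5");s=state();print(s["tool_pos"],s["ft_force"],s["moment"],s["tcp_rot"],s["width"])
a=np.radians(-22.3);f=s["ft_force"];print("tt force",f[0]*np.cos(a)+f[1]*np.sin(a),-f[0]*np.sin(a)+f[1]*np.cos(a))
i=c["img"][150:330,160:400];cv2.imwrite("pics/w5b.png",cv2.resize(i,(800,600),interpolation=3))
E
```

```text
[0.4974677  0.05039268 0.08597826] [  2.77895588 -14.6081714    8.19284962] [-2.53147939 -0.50680312 -0.16462381] [3.13610152 0.00558575 1.17995301] 0.49750563039728435
tt force 8.114277606510898 -12.461130218422483
```

View pics/w5b.png

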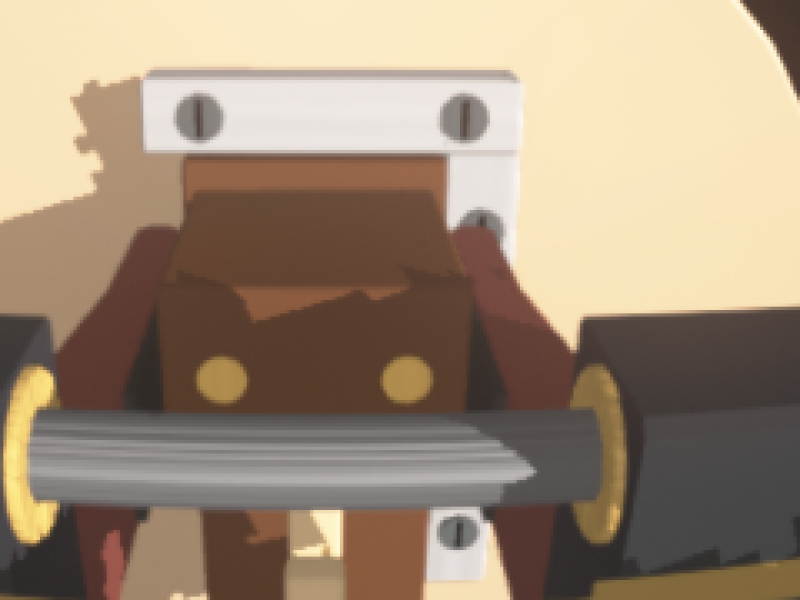

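The wrist view shows the base end flush along the short fence (row ≈153) and the side flush on the long fence (column ≈447), both parallel. The tool leans about 0.3° from pushing high, so I'll add some down-force to keep the base flat.

>>> step_arm(
  series=[
    [0,0,0.5,0,20],
    [0,0,0,0,20],
    [0,0,0.4,0,20],
    [0,0,0,0,20],
    [0,0,0,0,20],
  ],
)

```text
t: 16.6
tool_pos: [0.4975, 0.0504, 0.086]
tcp_rot: [3.136, 0.005, 1.18]
ft_force: [0.8, -14.0, 12.0]
width: 0.502
```

>>> step_arm(
  series=[
    [0,-0.4,0.4,0,20],
    [0,-0.4,0.4,0,20],
    [0,0,0,0,20],
    [0,0,0,0,20],
    [0,0,0,0,20],
  ],
)

```text
t: 17.1
tool_pos: [0.4975, 0.0504, 0.086]
tcp_rot: [3.134, 0.005, 1.18]
ft_force: [1.7, -15.9, 15.0]
width: 0.501
```

```bash
python3 - <<'E'
from h import *
c=cap("wrist","w6");d=cap("side","side6");t=cap("top","top6");s=state();print(s["tool_pos"],s["ft_force"],s["moment"],s["tcp_rot"],s["width"])
a=np.radians(-22.3);f=s["ft_force"];print("tt force",f[0]*np.cos(a)+f[1]*np.sin(a),-f[0]*np.sin(a)+f[1]*np.cos(a))
p=proj(d,s["tool_pos"])[0].astype(int);q=proj(t,s["tool_pos"])[0].astype(int)
g=lambda i,p:cv2.resize(i[p[1]-45:p[1]+45,p[0]-45:p[0]+45],(400,400),interpolation=3)
cv2.imwrite("pics/m6.png",np.hstack([g(d["img"],p+[15,0]),g(t["img"],q)]))
E
```

```text
[0.49746188 0.05042624 0.08597491] [  3.38950005 -15.24074215  14.75847817] [-2.66836317 -0.17283852 -0.16473052] [3.13366488 0.00505399 1.1797914 ] 0.4999836353807446
tt force 8.9191918676294 -12.814716079372554
```

View pics/m6.png

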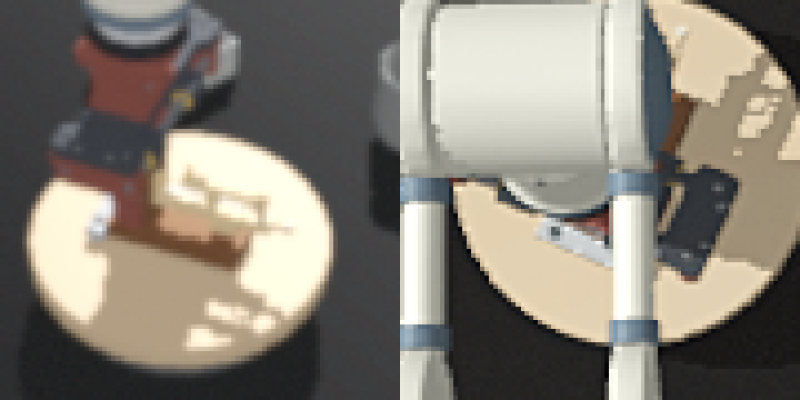

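The side and top views show the stand level on the beech top, in the corner, with the wippen free. I'll hold briefly to check it is steady.

>>> step_arm(
  series=[
    [0,0,0,0,20],
    [0,0,0,0,20],
    [0,0,0,0,20],
    [0,0,0,0,20],
    [0,0,0,0,20],
  ],
)

```text
t: 17.75
tool_pos: [0.4975, 0.0504, 0.086]
tcp_rot: [3.134, 0.005, 1.18]
ft_force: [2.7, -14.9, 14.3]
width: 0.498
```

>>> step_arm(
  series=[
    [0,0,0,0,20],
    [0,0,0,0,20],
    [0,0,0,0,20],
    [0,0,0,0,20],
    [0,0,0,0,20],
  ],
)

```text
t: 18.25
tool_pos: [0.4975, 0.0504, 0.086]
tcp_rot: [3.134, 0.005, 1.18]
ft_force: [2.3, -15.4, 14.6]
width: 0.496
```

```bash
python3 -c "
from h import *
print(hand_in());s=state();print(s['t'],s['tool_pos'],s['ft_force'])"
```

```text
the job is handed in; nothing more can be done
None
the job is handed in; nothing more can be done
```

The walnut stand is in the fence corner on the turntable, and I handed the job in at about 18 s with the gripper still holding and pressing it. I gripped it by its block only (44 mm opening, 3.2 N weight), carried it upright, and slid it against the short fence, then the long fence.

**Last checks:**
- **Press:** about 8 N on the short fence, 13 N on the long fence and 15 N down. Forces and pose were steady for 1 s before handing in.
- **Position:** the TCP is at (0.4975, 0.0504, 0.086). The camera estimate for home was (0.498, 0.051).
- **Fit:** the wrist picture, taken before the last small press, shows the base flush and parallel to both fences. The wippen is clear of the gripper, and the route stayed clear of the tin box, pot, plumb bob and calipers. I made no last picture check of those four.
- **Not confirmed:** the tool leans about 0.5° from pushing above the fences. I couldn't tell from the pictures whether the stand shares any of that lean. It looks flat, and I estimate the down-force outweighs the tipping.

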